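Post a sample bottle through the sprung flap of a drop box

ROBOT

A 6-joint arm with a two-finger parallel gripper is mounted at the origin on a cart in front of the work surface, level with it; the furniture and walls round the work are solid. World frame = base frame: x ahead of the robot, y to its left, z up, the work surface at z = 0. Lengths are in m, angles in degrees, forces in N, time in s.
With the tool pointing down it reaches from about 0.25 to 0.8 m from the base axis. Payload 3.9 kg.
Tool frame: the origin (TCP) lies midway between the tips of the shut fingers; the grasp point (between the pads) lies 19 mm behind it; z points along the fingers, y is the direction in which the jaws open and shut (so a half turn about z gives the same grasp; the last joint's range is limited). The gripper opens to 85 mm and grips with 20 to 120 N. Pads are 22 mm wide; open, the fingers measure 114 mm over their backs; the gripper's body (76 mm by 85 mm) begins 54 mm behind the grasp point. The pads swing forward as they close: fully open they stand 13 mm farther back than shut.
Start: joints at [70.989, 14.897, -7.913, 67.191, 0, 90], TCP at [0.171, 0.496, 0.231] pointing down, gripper open.
Joint ranges: [-159.42, 159.42], [-47.68, 98.78], [-73.54, 78.23], [-108.79, 121.32], [-90, 84.71], [-180, 180]. Speed limits (degrees/s): [147.25, 147.25, 180, 180, 180, 180].

INTERFACE

Orientations are given as [roll, pitch, yaw] about the fixed x, y, z axes, in that order (R = Rz(yaw) Ry(pitch) Rx(roll)).
In Python, from station import r gives the robot as it stands. Calls block until the motion is done:
- r.move_ptp(position, orientation): joint-space move of the TCP to a pose.
- r.move_straight(position, attitude=None, v=0.15, max_force=None): straight line of the TCP; attitude=None keeps the orientation; v is the mean speed in m/s. With max_force (N) it stops when the force on the tool has changed by that much, and returns True; else False.
- r.move_joints(angles): joint-space move.
- r.ungrasp() and r.close(effort=None): open the fingers fully, or close them until they stop; effort is the grip in N (None keeps the last).
- r.pause(seconds).
- r.inverse_kinematics(position, orientation): joint angles nearest the present ones, or None.
- r.state(): the state.
- r.read_camera(name): name is "scene" or "top" or "wrist"; returns a dict with "pixels" (480x640x3 uint8, red, green, blue), "range_z" (480x640 float32, m along the optical axis (not along the pixel's ray), 0 where there is no reading), "fx", "fy", "cx", "cy" (pixels), "R" (3x3) and "t" (3): a world point X has camera coordinates R X + t. Camera axes: x right, y down, z forward; pixel columns grow to the right and rows downward; lengths in m; the calibration is good to about 2 mm. The wrist camera is an equidistant fisheye: a pixel r from the principal point sees the ray r / f radians off the axis. A picture is of the moment at which its call begins.
A pose or a line that the arm cannot do raises r.Unreachable and nothing moves.
- r.job_done(): hands the job in, once; it reports no verdict.
Trained networks look in the newest picture that a camera, given by its name, has taken for a name from the list of things; names that differ only in an ending like _2 or _b are one class to them, and where a whole thing is asked for, a point or a joint stands for the part that bears it (a point fixed in the world has none). Each returns a list of dicts, best first, with "score" (0 to 1); they miss things now and then, are a little off and sometimes report something else, mostly with a low value. They report only what shows in the picture. A call takes as long as a camera call.
- r.find_in(query, camera): "extent" ([left, top, right, bottom] in pixels, round what is visible of it).
The state is a dict: "t": time; "q": joint angles; "dq": joint speeds; "tau": joint torques, N m; "tcp_pos": TCP position; "tool_rot": TCP orientation; "wrist_force": force on the tool from outside, world axes, zero at the start; "moment": the same for the moment, N m; "gripper_width": finger opening in m.
Only numpy, scipy, OpenCV 4.12 (cv2) and the standard library are available. Lean on these libraries where they do the work, as an engineer would, in place of code of your own. Each camera call takes 0.05 s, during which the arm holds its last target.

TASK

Put the white plastic bottle with the blue cap into the sample drop box: holding it upright, push its base down through the blue sprung flap in the top so that the bottle itself opens the flap and holds it open, and let go only when roughly half of it is through (do not drop it onto the flap or press the flap with the gripper). The bottle must end up inside with the flap sprung shut again; leave the amber bottle, the timer and the marker pen where they are.

Things in the scene. Friction and masses are not known exactly. Their poses are not given: they have to be found in the camera images.
- white_bottle: white plastic bottle with a blue cap, round, 48 mm in diameter, 87 mm tall, about 0.15 kg, standing loose on the worktop in one of two places (the amber bottle is in the other); origin at the centre of its underside, z up. Grip it high, from any side (pads 65 to 75 mm above its base), so that 45 mm or more stands free below the fingertips.
- amber_bottle: amber bottle with a black cap, 46 mm in diameter, 91 mm tall, standing loose on the worktop; not to be used; origin at the centre of its underside
- drop_box: sample drop box, fixed to the worktop: white, 130 x 130 mm and 180 mm tall, with a clear front, 5 mm walls and a foam floor 14 mm above the worktop. Origin at the centre of its underside, z up; its x axis points from the clear front (-x) to the back (+x). It stands turned by up to about 0.5 rad.
- mouth (a point): centre of the box's mouth, level with the deck top (z 180 mm), axes as the box's: a hole 66 mm along the box's x by 80 mm along its y, closed by the flap (62 x 77 x 3 mm, flush). The flap's hinge is the mouth's back edge (33 mm to +x); two hinge barrels 32 mm to either side stand 3 mm above the deck. It swings down into the box; a bottle let go in the mouth falls clear of it.
- flap (a joint): angle of the blue sprung flap: 0 shut (level), grows as it is pushed down into the box, at most 1.55. A weak spring (0.012 Nm shut, 0.017 Nm fully open) shuts it by itself within half a second; 1 N on it is enough to open it.
- bench_timer: white bench timer with coloured keys, 58 x 64 x 18 mm, lying loose beyond the bottles; leave alone; origin at the centre of its underside
- marker_pen: red-capped white marker pen, 132 mm long, 12 mm thick, lying loose beyond the bottles; leave alone; origin at the centre of its underside
- burette_stand_r: tall burette stand, fixed obstacle to the left of the work, never moves: base plate with origin at its centre; pole 70 mm to +x of it, 750 mm high; burettes 116 mm to either side of the pole on y, hanging from about 230 mm up, held by clamp arms 520 to 660 mm up, which spread 180 mm to either side on y and from 10 to 120 mm to +x of the origin. Fold the arm in towards its base before swinging past it.

How it is judged (in metres and radians):
On the way:
1. the white bottle, still held by the gripper, is pushed at least 25 mm through the mouth and holds the flap open (z of white_bottle in the frame of mouth below -0.025 m and horizontal distance between white_bottle and mouth below 0.03 m and angle between white_bottle's own z axis and vertical below 0.5 rad and value of joint flap above 0.7 rad and contact force between the fingers and white_bottle above 1 N), for 0.1 s.
At the end, for the whole second after the job is handed in: The white bottle lies or stands at rest wholly inside the drop box (its base within the box's walls and under 115 mm above the worktop), the flap is shut to within 0.1 rad, and the amber bottle, timer and marker pen are within 40 mm of where they started (z of white_bottle in the frame of drop_box between 0 and 0.115 m and x of white_bottle in the frame of drop_box between -0.065 and 0.065 m and y of white_bottle in the frame of drop_box between -0.065 and 0.065 m and linear speed of white_bottle below 0.05 m/s and value of joint flap below 0.1 rad and distance of each of amber_bottle, bench_timer, marker_pen from where it was at the start of the episode below 0.04 m); the robot touches nothing.
It fails at once if the gripper pushes the flap (over 3 N) (contact force between the fingers and flap above 3 N).
It fails at once if the amber bottle, timer or marker pen is moved more than 40 mm or the amber bottle is tipped over (distance of any of amber_bottle, bench_timer, marker_pen from where it was at the start of the episode above 0.04 m or angle between amber_bottle's own z axis and vertical above 0.5 rad).
It also fails if it takes over 45 s, if anything falls off the work surface, if the arm or the gripper's body presses on something with over 40 N, if the wrist force passes 120 N, or if a joint passes its speed limit or range.

## Working session

There is one attempt and no reset: what is moved stays moved. The work goes in short steps, each a Python script; the robot and the scene stay as the last script left them, time stands still between calls to the robot, and variables do not carry over. Pictures are saved under pics/ and viewed, and the job is handed in when it is done.

```bash
ls; mkdir -p pics
cat > h.py <<'E'
from station import r
import numpy as np, cv2
def snap(n,f):
    c=r.read_camera(n); cv2.imwrite('pics/'+f,c['pixels'][:,:,::-1]); return c
def cloud(c):
    z=c['range_z']; v,u=np.indices(z.shape)
    P=np.stack([(u-c['cx'])/c['fx']*z,(v-c['cy'])/c['fy']*z,z],-1)
    W=(P-c['t'])@c['R']; W[z==0]=np.nan; return W
E
python3 - <<'E'
from h import *
for n in('scene','top'):
    c=snap(n,n+'1.png'); np.savez(n+'1.npz',**c); print(n,c['t'],(-c['R'].T@c['t']))
    for q in('white_bottle','amber_bottle','drop_box','flap','bench_timer','marker_pen','burette_stand_r'):
        print(q,[(np.round(d['extent']).tolist(),round(d['score'],2)) for d in r.find_in(q,n)[:3]])
print(r.state())
E
```

```text
pics
scene [-0.48006768  0.34269841  1.03912844] [ 0.08968229 -0.70297328  0.96201909]
white_bottle [([391.0, 308.0, 418.0, 343.0], 0.95)]
amber_bottle [([324.0, 336.0, 352.0, 368.0], 0.82)]
drop_box [([250.0, 217.0, 323.0, 315.0], 0.68)]
flap [([328.0, 338.0, 350.0, 367.0], 0.65), ([265.0, 230.0, 306.0, 252.0], 0.62)]
bench_timer [([365.0, 239.0, 392.0, 261.0], 0.97)]
marker_pen [([394.0, 251.0, 412.0, 286.0], 0.55)]
burette_stand_r [([324.0, 336.0, 351.0, 368.0], 0.18)]
top [-0.00448157  0.5978772   1.18280175] [ 0.51573361 -0.02019708  1.22069986]
white_bottle [([440.0, 230.0, 463.0, 249.0], 0.94)]
amber_bottle [([418.0, 299.0, 442.0, 322.0], 0.92), ([282.0, 252.0, 364.0, 337.0], 0.39)]
drop_box [([283.0, 253.0, 367.0, 335.0], 0.73)]
flap [([302.0, 272.0, 347.0, 316.0], 0.81)]
bench_timer [([327.0, 170.0, 361.0, 197.0], 0.7)]
marker_pen [([363.0, 168.0, 410.0, 190.0], 0.59)]
burette_stand_r []
{'t': 0.8, 'q': array([ 7.09884492e+01,  1.48941778e+01, -7.91194595e+00,  6.71900318e+01,
       -9.50414080e-04,  9.00016442e+01]), 'dq': array([ 0.03131912,  0.03854548,  0.04060687, -0.04707669, -0.00987109,
       -0.0529453 ]), 'tau': array([ 1.86086668e-04, -4.05555832e+01,  2.54222077e+01,  6.21811978e-04,
       -2.80977247e-05, -3.88522750e-06]), 'tcp_pos': array([0.1710288 , 0.49636227, 0.23133326]), 'tool_rot': array([1.79996155e+02, 9.50303754e-04, 1.60986805e+02]), 'wrist_force': array([ 0.14675568, -0.42850144,  0.18362109]), 'moment': array([-0.00501112, -0.00442435, -0.00033978]), 'gripper_width': 0.08553156277869019}
```

View pics/scene1.png

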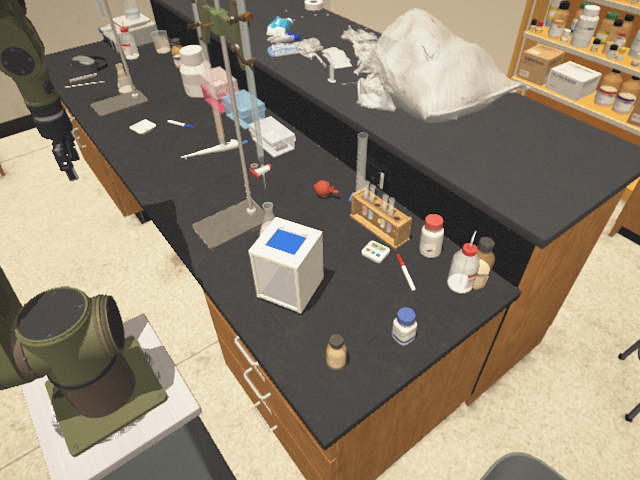

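View pics/top1.png

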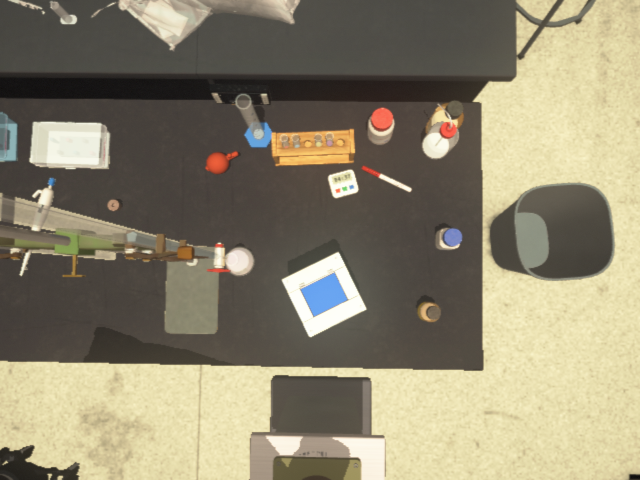

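Run:
```python
import numpy as np,cv2
from h import cloud
for n in('top','scene'):
    c=dict(np.load(n+'1.npz')); W=cloud(c); im=c['pixels'].astype(int)
    x,y,z=W[...,0],W[...,1],W[...,2]
    # deck
    m=(abs(z-.18)<.012)&(x>.2)&(x<.9)
    k=cv2.connectedComponentsWithStats(m.astype(np.uint8))
    i=1+np.argmax(k[2][1:,4]); print(n,'deck px',k[2][i]); mm=k[1]==i
    p=np.float32(W[mm][:,:2]); print(cv2.minAreaRect(p), np.median(z[mm]), np.percentile(z[mm],[2,98]))
    bl=mm&(im[...,2]-im[...,0]>40); print('flap',cv2.minAreaRect(np.float32(W[bl][:,:2])),bl.sum(), W[bl].mean(0))
    e={'top':{'w':(436,226,467,253),'a':(414,295,446,326)},'scene':{'w':(387,300,422,347),'a':(320,332,356,372)}}[n]
    for q,(a,b,cc,d) in e.items():
        S=W[b:d,a:cc].reshape(-1,3); zz=S[:,2]; t=np.nanmax(zz)
        for lo,hi in((t-.012,t+.01),(.02,.06)):
            s=S[(zz>lo)&(zz<hi)]
            if len(s): print(q,'top',t,lo,len(s),s.mean(0),(s.min(0)+s.max(0))/2,s.max(0)-s.min(0))
```

```text
top deck px [ 282  252   85   85 3979]
((0.48938775062561035, -0.011883944272994995), (0.13151784241199493, 0.13029348850250244), 26.936128616333008) 0.17863511085910996 [0.17448193 0.18270193]
flap ((0.4896894097328186, -0.011468429118394852), (0.06136279180645943, 0.07637470960617065), 27.421388626098633) 1125 [ 0.48942097 -0.01162808  0.17800566]
w top 0.09359905497652193 0.08159905497652194 256 [ 0.61937591 -0.29726652  0.08614076] [ 0.61995724 -0.29765343  0.08762411] [0.03884251 0.03862432 0.0119499 ]
w top 0.09359905497652193 0.02 174 [ 0.61323258 -0.28522891  0.04749911] [ 0.61901792 -0.29654773  0.04009158] [0.04809946 0.04537346 0.0395709 ]
a top 0.09479785569646139 0.08279785569646139 155 [ 0.45041609 -0.25411732  0.08983313] [ 0.45038917 -0.25359138  0.089689  ] [0.02888461 0.02879851 0.01021771]
a top 0.09479785569646139 0.02 137 [ 0.45331335 -0.24383905  0.04920242] [ 0.4504441  -0.25398713  0.04053677] [0.04335583 0.04373337 0.03880128]
scene deck px [ 249  217   74   53 2330]
((0.4898529648780823, -0.012013033032417297), (0.1349732130765915, 0.13171811401844025), 26.911901473999023) 0.1793673424224771 [0.17078801 0.18264388]
flap ((0.48832547664642334, -0.012409299612045288), (0.06685557216405869, 0.07828826457262039), 26.62773323059082) 588 [ 0.48818102 -0.01296104  0.17892994]
w top 0.09222519456230471 0.08022519456230472 228 [ 0.618482   -0.2993449   0.08670324] [ 0.62001411 -0.2979448   0.08625116] [0.04198576 0.04019961 0.01194807]
w top 0.09222519456230471 0.02 312 [ 0.60721733 -0.30893069  0.04425042] [ 0.61834783 -0.29899097  0.04003207] [0.04946815 0.04927704 0.03993332]
a top 0.09583591641397009 0.08383591641397009 150 [ 0.44935617 -0.25628052  0.09071865] [ 0.45085545 -0.2551983   0.08999808] [0.03027156 0.03019395 0.01167568]
a top 0.09583591641397009 0.02 245 [ 0.44022477 -0.26738285  0.04333351] [ 0.44888092 -0.25767314  0.03991413] [0.04474371 0.04262402 0.03978464]
```

The scene and top pictures agree:

- **White bottle:** blue cap at top px (451,239), at about (0.619, -0.298).
- **Amber bottle:** top px (430,312), at about (0.450, -0.255).
- **Box and flap:** top px (324,294), at about (0.489, -0.012), with the deck at 0.179 m and the box turned about +27°.

Heights and sizes match the ones given. The burette stand is at about y 0.28, so I'll fold in before swinging past it.

Run:
```python
from h import *
print(np.round(r.inverse_kinematics([.098,.284,.32],[180,0,161]),1))
qf=r.inverse_kinematics([.098,.284,.32],[180,0,161])
r.move_straight([.098,.284,.32],v=.25)
q=r.state()['q'].copy(); q[0]=-25.7
for yaw in(27,-153,64,-116):
    for p in([.619,-.298,.2],[.489,-.012,.3]):
        s=r.inverse_kinematics(p,[180,0,yaw]); print(yaw,p,None if s is None else np.round(s,1))
r.move_joints(q)
s=r.state(); print(s['t'],s['tcp_pos'],s['tool_rot'])
c=snap('scene','s2.png')
```

```text
[ 71.   -9.1 -20.5  78.6   0.   90. ]
27 [0.619, -0.298, 0.2] [-25.7  32.   14.6  72.6   0.  127.3]
27 [0.489, -0.012, 0.3] [ -1.4  10.2  -3.9  75.9   0.  151.6]
-153 [0.619, -0.298, 0.2] [-25.7  32.   14.6  72.6   0.  -52.7]
-153 [0.489, -0.012, 0.3] [ -1.4  10.2  -3.9  75.9   0.  -28.4]
64 [0.619, -0.298, 0.2] [-25.7  32.   14.6  72.6   0.   90.3]
64 [0.489, -0.012, 0.3] [ -1.4  10.2  -3.9  75.9   0.  114.6]
-116 [0.619, -0.298, 0.2] [-25.7  32.   14.6  72.6   0.  -89.7]
-116 [0.489, -0.012, 0.3] [ -1.4  10.2  -3.9  75.9   0.  -65.4]
3.7083 [ 0.27176039 -0.13028332  0.31953272] [-1.79996886e+02 -1.65377544e-02  6.43989721e+01]
```

View pics/s2.png

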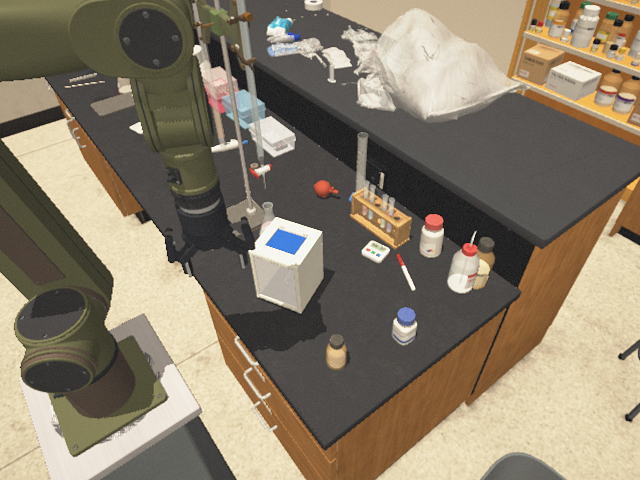

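The arm has swung past the stand, and both bottles are still in place, white at px (404,325) and amber at (337,352). Next is the pick.

Run:
```python
from h import *
r.move_ptp([.619,-.298,.2],[180,0,27])
c=r.read_camera('wrist'); cv2.imwrite('pics/w3.png',c['pixels'][:,:,::-1])
print(r.move_straight([.619,-.298,.048],v=.12,max_force=15))
r.close(effort=40)
s=r.state(); print(s['t'],s['tcp_pos'],s['gripper_width'],s['wrist_force'])
print([d for d in r.find_in('white_bottle','wrist')[:2]])
r.move_straight([.619,-.298,.1],v=.12)
c=snap('scene','s3.png')
s=r.state(); print(s['t'],s['tcp_pos'],s['gripper_width'],s['wrist_force'])
cv2.imwrite('pics/s3z.png',cv2.resize(c['pixels'][180:420,240:500,::-1],None,fx=2.3,fy=2.3))
```

```text
False
7.175 [ 0.61931475 -0.29798118  0.0492787 ] 0.0489222085701715 [-1.06928352  1.4359905   5.62401463]
[{'extent': [289.4, 187.0, 353.1, 267.4], 'score': 0.63}]
7.8583 [ 0.61820001 -0.29764095  0.09878659] 0.04857014455742116 [-0.5186236  -0.49276847 -2.84793187]
```

View pics/s3z.png

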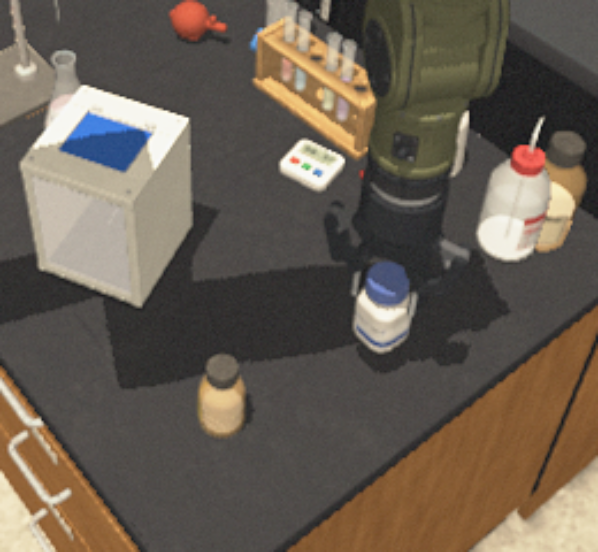

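The bottle is gripped (48.6 mm opening) and lifted, with its cap visible between the fingers at crop px (385,285). I'll raise it further and measure how far the base hangs below the TCP, and whether the bottle is upright.

Run:
```python
from h import *
r.move_straight([.619,-.298,.30],v=.2)
r.move_straight([.489,-.10,.30],v=.2)
s=r.state(); print(s['t'],s['tcp_pos'],s['gripper_width'],s['wrist_force'])
c=snap('scene','s4.png'); W=cloud(c); t=s['tcp_pos']
d=[(x['extent'],x['score']) for x in r.find_in('white_bottle','scene')[:2]]; print(d)
m=(abs(W[...,0]-t[0])<.05)&(abs(W[...,1]-t[1])<.05)&(W[...,2]>t[2]-.08)&(W[...,2]<t[2]+.06)
z=W[...,2]
for lo in np.arange(-.075,.05,.01):
    k=m&(z-t[2]>lo)&(z-t[2]<lo+.01)
    if k.sum(): 
        P=W[k]-t; print(round(lo,3),k.sum(),P.min(0).round(3),P.max(0).round(3),c['pixels'][k].mean(0).round())
v,u=np.where(m); a,b=max(0,v.min()-60),max(0,u.min()-60)
print(a,b); cv2.imwrite('pics/s4z.png',cv2.resize(c['pixels'][a:a+200,b:b+240,::-1],None,fx=2.9,fy=2.9))
```

```text
10.3417 [ 0.48967321 -0.10067134  0.29982757] 0.04888672914816867 [ 0.35547511 -0.91411817 -2.15343068]
[([292.6, 205.9, 322.9, 248.6], 0.59)]
-0.055 12 [-0.022 -0.024 -0.047] [ 0.013  0.004 -0.045] [171. 161. 144.]
-0.045 77 [-0.024 -0.027 -0.045] [ 0.019  0.012 -0.035] [141. 137. 135.]
-0.035 87 [-0.024 -0.027 -0.035] [ 0.02   0.02  -0.025] [131. 131. 138.]
-0.025 85 [-0.024 -0.027 -0.025] [ 0.019  0.017 -0.015] [187. 176. 158.]
-0.015 95 [-0.024 -0.027 -0.015] [ 0.019  0.012 -0.005] [176. 166. 148.]
-0.005 86 [-0.024 -0.031 -0.005] [0.015 0.021 0.005] [182. 171. 152.]
0.005 159 [-0.023 -0.035  0.005] [0.021 0.029 0.015] [172. 165. 151.]
0.015 124 [-0.023 -0.036  0.015] [0.022 0.031 0.025] [87. 87. 95.]
0.025 135 [-0.023 -0.037  0.025] [0.024 0.03  0.035] [74. 78. 93.]
0.035 249 [-0.023 -0.036  0.035] [0.017 0.029 0.045] [ 72.  78. 102.]
0.045 121 [-0.034 -0.05   0.045] [0.034 0.045 0.055] [45. 46. 46.]
131 217
```

View pics/s4z.png

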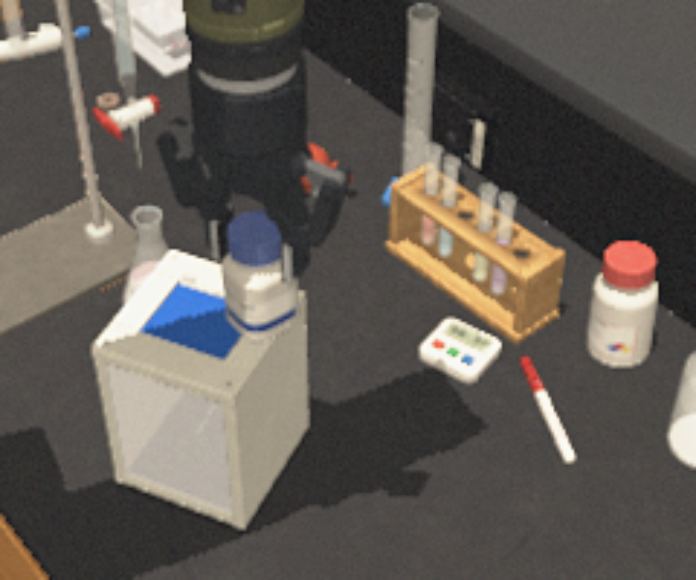

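The bottle hangs upright and centred, with its base about 48 mm below the TCP at crop px (262,320). It is not yet over the flap. Now I'll insert it.

Run:
```python
from h import *
x,y=.4878,-.0127
r.move_straight([x,y,.30],v=.12)
r.move_straight([x,y,.235],v=.1)
r.pause(.2)
print(r.move_straight([x,y,.188],v=.04,max_force=12))
r.pause(.4)
s=r.state(); print(s['t'],s['tcp_pos'],s['gripper_width'],s['wrist_force'])
c=snap('scene','s5.png'); cv2.imwrite('pics/s5z.png',cv2.resize(c['pixels'][150:330,200:400,::-1],None,fx=3.2,fy=3.2))
```

```text
False
14.0417 [ 0.48787889 -0.01271853  0.18807838] 0.04908650968586655 [ 0.24564434  0.22103458 -1.1915291 ]
```

View pics/s5z.png

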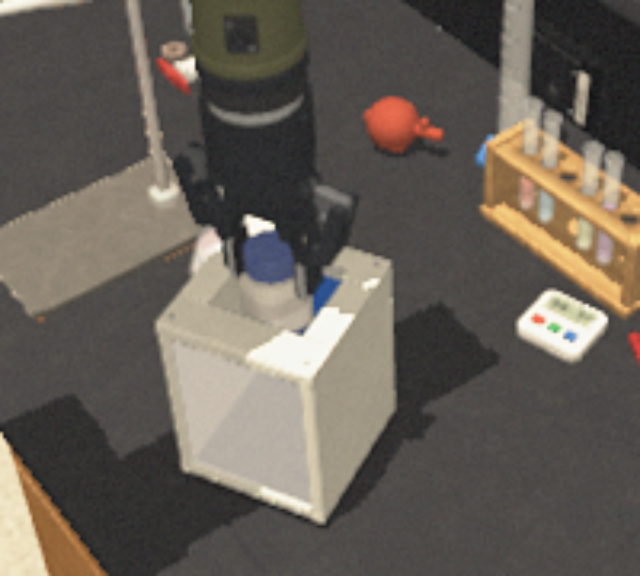

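The bottle is about 40 mm through the mouth. It stands at crop px (275,280), with the flap swung down behind it (blue sliver at (325,295)), and the contact force is low. I'll let go now.

Run:
```python
from h import *
r.ungrasp(); r.pause(.5)
s=r.state(); print(s['t'],s['gripper_width'],s['wrist_force'])
p=s['tcp_pos']
r.move_straight([p[0],p[1],.34],v=.15)
r.move_straight([.33,-.15,.34],v=.2)
r.pause(.5)
for n in('scene','top'):
    c=snap(n,n+'6.png'); W=cloud(c); im=c['pixels'].astype(int)
    bl=(im[...,2]-im[...,0]>40)&(np.hypot(W[...,0]-.489,W[...,1]+.012)<.05)
    print(n,bl.sum(),np.nanpercentile(W[bl],[3,50,97],axis=0).round(3).tolist())
    for q in('white_bottle','amber_bottle','flap','bench_timer','marker_pen'):
        print(q,[(np.round(d['extent']).tolist(),round(d['score'],2)) for d in r.find_in(q,n)[:2]])
    if n=='scene': cv2.imwrite('pics/s6z.png',cv2.resize(c['pixels'][190:390,200:440,::-1],None,fx=2.9,fy=2.9))
print(r.state()['t'],r.state()['wrist_force'])
```

```text
15.05 0.08539280306931112 [-0.41994253 -0.15596938  0.2146329 ]
scene 329 [[0.469, -0.053, 0.176], [0.499, -0.028, 0.179], [0.525, 0.007, 0.182]]
white_bottle [([282.0, 232.0, 306.0, 252.0], 0.53)]
amber_bottle [([323.0, 336.0, 351.0, 368.0], 0.71)]
flap [([282.0, 234.0, 305.0, 253.0], 0.73)]
bench_timer [([363.0, 242.0, 389.0, 261.0], 0.81)]
marker_pen [([394.0, 254.0, 414.0, 289.0], 0.44)]
top 1132 [[0.455, -0.049, 0.174], [0.489, -0.012, 0.178], [0.523, 0.027, 0.182]]
white_bottle []
amber_bottle [([420.0, 303.0, 443.0, 322.0], 0.91)]
flap [([302.0, 272.0, 346.0, 316.0], 0.58)]
bench_timer [([330.0, 170.0, 363.0, 197.0], 0.57)]
marker_pen [([365.0, 167.0, 412.0, 189.0], 0.73)]
18.5167 [ 0.02232941 -0.70928221 -0.61933817]
```

View pics/s6z.png

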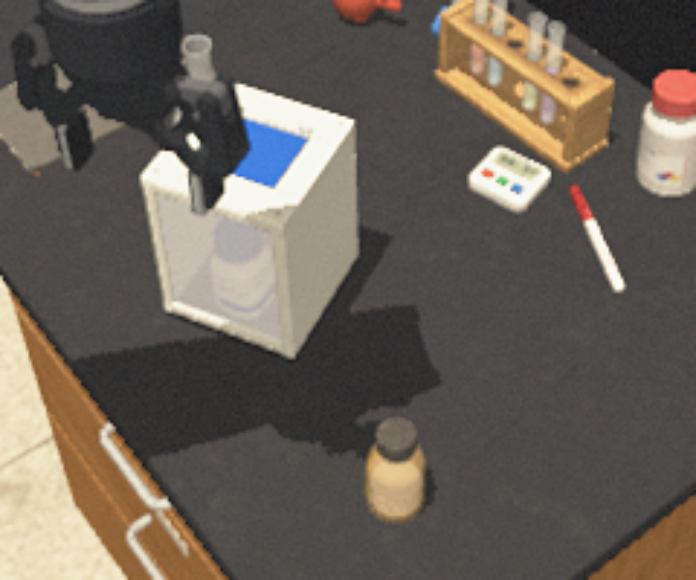

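View pics/top6.png

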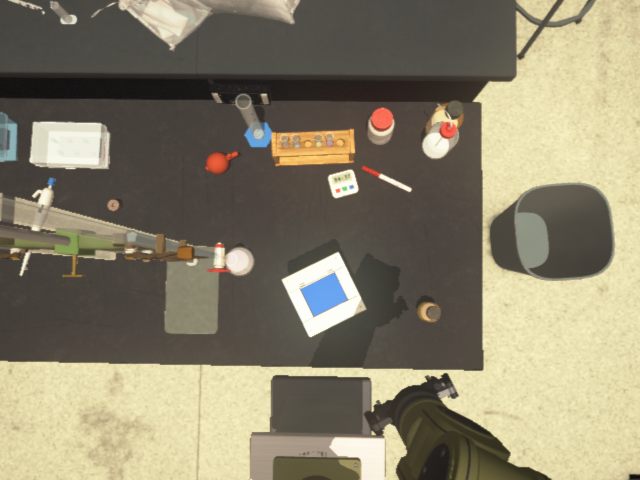

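The bottle stands inside, seen through the clear front at crop px (243,260). The flap is shut, with its blue level at z 0.178 across its full area in the top picture. The amber bottle, timer and pen haven't moved, and the gripper is clear, so I'm handing in.

```bash
python3 -c "
from station import r
r.job_done(); print(r.state()['t'])"
```

```text
the job is handed in; nothing more can be done
the job is handed in; nothing more can be done
```

The white bottle is standing upright inside the drop box with the flap shut, and I handed the job in at about 18.5 s of the 45 s allowed.

I gripped it high, with the base about 48 mm below the TCP, and pushed it about 40 mm through the flap. I let go only then, and the fingertips stayed above the deck throughout.

**Last checks before handing in:**
- **Bottle:** it shows through the clear front, standing upright.
- **Flap:** its full blue area lies level at z of about 0.178 m, which matches the deck before the task.
- **Other items:** the amber bottle, timer and pen are within a few pixels of where they started, and the arm is clear of everything.

**Disagreements:**
- **False match in the scene picture:** the detector labelled the flap as the white bottle (score 0.53).
- **No match in the top picture:** it found no white bottle there, as expected with the bottle hidden under the flap.
- **Not directly measured:** I judged the flap's opening during the push from the picture and the geometry, because its joint angle can't be read.

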